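Fit the axle and spread its snap ring over the groove

ROBOT

A 6-joint arm with a two-finger parallel gripper is mounted at the origin on a cart in front of the work surface, level with it; the furniture and walls round the work are solid. World frame = base frame: x ahead of the robot, y to its left, z up, the work surface at z = 0. Lengths are in mm, angles in degrees, forces in N, time in s.
With the tool pointing down it reaches from about 300 to 850 mm from the base axis. Payload 4.2 kg.
Tool frame: the origin (TCP) lies at the very end of the fingers, on their centre line; the grasp point (between the pads) lies 19 mm behind it; z points along the fingers, y is the line along which they close (so a half turn about z gives the same grasp; the last joint's range is limited). The gripper opens to 91 mm and grips with 3 to 60 N. Pads are 32 mm wide; open, the fingers measure 118 mm over their backs; the gripper's body (76 mm by 178 mm) begins 60 mm behind the grasp point.
Start: joints at [-77.063, 18.312, 89.639, -0, 72.044, -1.146], TCP at [139.918, -557.733, 213.976] pointing down, gripper open.
Joint ranges: [-177.97, 177.97], [-48.28, 115.42], [12.27, 149.76], [-77.06, 257.06], [2.81, 150.46], [-146.56, 146.56]. Speed limits (degrees/s): [147.25, 147.25, 180, 180, 180, 180].

INTERFACE

Orientations are given as [roll, pitch, yaw] about the fixed x, y, z axes, in that order (R = Rz(yaw) Ry(pitch) Rx(roll)).
In Python, from workcell import * gives the robot as it stands.
- The arm moves only by the tool move_arm, never from a script. Its argument "motion" is a list of rows, each a list of 3 entries, a list of its own where there are three numbers: the finger opening in mm, from 0 to 91.2, then the shift along the world's x, y, z in units of 25 mm (1.0 is 25 mm), then the turn, a rotation vector about the world's x, y, z in units of 4 degrees (1.0 is 4 degrees). In form: [[grip, [x, y, z], [ax, ay, az]], ...]. A call has 1 to 20 rows; each row shifts and turns the commanded pose from where the row before left it; what a row does not reach is not made up. A row lasts 1/12 s, in which the tool goes at most 41.7 mm and 7.16 degrees, less where a joint would pass 70% of its speed; a pose out of reach is approached as far as the arm can. A call with a number of a shift or a turn outside -1 to 1 is refused whole. A call with a gripper value outside its range is refused whole. The fingers move at their own pace and stop on an object; "grip_force" is the grip in N (left out, the last holds). Time passes only in rows, so rows that do not move let the fingers close. It gives the time, the measured TCP pose, the force, the opening and the grip force at its end, in the units of the state.
- state(): the state, without advancing time (a new reading comes with each control period).
- grab_frame(name): name is "side" or "top" or "wrist"; returns the picture (400x640x3 uint8, blue, green, red); there is no depth.
- camera_info(name): a dict with "fx", "fy", "cx", "cy" (pixels), "rvec" (rotation vector, rad) and "tvec" (3), from world to camera coordinates, as OpenCV has them. Camera axes: x right, y down, z forward; pixel columns grow to the right and rows downward; lengths in mm; the calibration is good to about 2 mm. The wrist camera is an equidistant fisheye: a pixel r from the principal point sees the ray r / f radians off the axis. A picture is of the moment at which its call begins: read the wrist's pose just before it. camera_info takes no time and is no camera call; for the wrist camera it gives the pose at the moment of the call.
- job_done(): hands the job in; it is judged then, once.
The state is a dict: "time_s": time; "qpos": joint angles; "qvel": joint speeds; "effort": joint torques, N m; "ee_pos": TCP position; "ee_rot": TCP orientation; "force": force on the tool from outside, world axes, zero at the start; "torque": the same for the moment, N m; "gripper_width": finger opening in mm; "gripper_force": force on a finger pad.
Only numpy, scipy, OpenCV 4.12 (cv2) and the standard library are available. Lean on these libraries where they do the work, as an engineer would, in place of code of your own. Each camera call takes 0.05 s, during which the arm holds its last target. There are 200 camera calls.

TASK

Slide the steel axle stub, groove end up, fully home into the bearing block's bore and let go of it. Then lift the snap-ring pliers from their rack, squeeze the handles fully to spread the ring, and lower it over the axle's end to the groove without forcing it. Finish holding it there: pliers upright in the gripper, ring spread, level with the groove, clear of the axle and block, bottles and solder spool left alone.

Things in the scene. Friction and masses are not known exactly. Their poses are not given: they have to be found in the camera images.
- axle: steel axle stub, upright rod 22 mm in diameter, 95 mm long, about 0.2 kg; origin at the centre of its foot, z up the axle. Foot chamfered 3 mm. A groove 17 mm in diameter, 7 mm wide runs round it 76.5 to 83.5 mm above the foot. It starts standing loosely (2 mm play all round) in the blue stand, foot 6 mm above the bench, 71 mm sticking out
- axle_center (a point): the centre of the axle, half-way up (47.5 mm above its foot)
- axle_groove (a point): the centre of the axle's groove, on the axle's axis, 80 mm above its foot and 15 mm below its top end
- stand: fixed parts stand, 60x60x30 mm, black foot and blue block, in which the axle starts; origin at the centre of its underside
- block: fixed bearing block: grey foot plate 70x96x8 mm with a 64x64 mm aluminium housing on it, top 53 mm above the bench; origin at the centre of its underside
- bore_mouth (a point): centre of the mouth of the vertical bore, in the block's top, 53 mm above the bench. The bore is 24 mm in diameter (1 mm play round the axle), 45 mm deep, with a 2 mm chamfer
- bore_floor (a point): centre of the floor of the bore, 8 mm above the bench, where the axle's foot rests when it is home; the axle then stands 50 mm out of the block, its groove 88 mm above the bench
- pliers_rack: fixed wooden rack, base 72x90x8 mm with two cheeks whose tops stand 85 mm above the bench (end lugs to 92 mm); the pliers hang between the cheeks by their two wings, which lie loosely in notches; lift the pliers straight up. Origin at the centre of the underside; same x and y axes as the pliers at the start
- pliers: upright steel snap-ring pliers, 0.18 kg, 153 mm tall, two orange handles. Origin on the tool's axis at ring height (25 mm above the bench in the rack); z up, y from handle to handle, ring on the +x side. Dark pivot housing 20x28x26 mm, 58 to 84 mm above the origin, with wings 66 mm across along y; two thin jaws (7 mm along x, 23 mm over both) run from it down to the ring
- pliers_grip (a point): point midway between the two orange handles, half-way up them, 125 mm above the pliers' origin: squeeze here along the pliers' y. The handles are 18 mm wide (x), 50 mm tall (100 to 150 mm above the origin), 44 mm over their outer faces (y) when relaxed, 36 mm when squeezed home
- ring_center (a point): the centre of the snap ring, 20 mm from the pliers' origin along the pliers' +x, at the same height. The ring is 3 mm thick (along z) and lies level; it is fixed to the jaw tips, which end in pins 3 mm below the ring's middle. Spread fully its opening is 29 mm across and it is 36 mm over its outside; relaxed its opening is only 17 mm wide along y and it does not go over the axle
- jaw_left (a joint): angle of each jaw: 0 with the handles relaxed, 0.08 rad with the handles squeezed home against a stop and the ring fully spread; both jaws move together. A spring resists: about 6 N on the handles at first, about 12 N when squeezed home; it closes the ring when the handles are let go
- oil_bottle: yellow oil bottle with red nozzle, 43 mm in diameter, 120 mm tall, a bystander; origin at the centre of its underside
- glue_bottle: blue and white glue bottle with yellow nozzle, 31 mm in diameter, 75 mm tall, a bystander; origin at the centre of its underside
- solder_spool: small black spool of solder, 55 mm in diameter, 33 mm tall, a bystander; origin at the centre of its underside
Not all that is in view belongs to the job. There is more than one size of the pliers; the one meant has the size given above.

How it is judged (in metres and radians):
On the way, in this order (a step that is already met when the one before it is completed fails the run):
1. the axle stands fully home in the bore of the block (foot within 3 mm of the bore's floor) and is let go, the pliers still in their rack (horizontal distance between axle and bore_floor below 0.003 m and z of axle in the frame of bore_floor below 0.003 m and contact force between the fingers and axle below 0.3 N and distance of pliers from where it was at the start of the episode below 0.03 m), for 0.2 s.
2. the ring, spread (jaws past 0.06 rad), is above the top end of the axle and in line with it (within 6 mm) (horizontal distance between ring_center and axle_groove below 0.006 m and z of ring_center in the frame of axle_groove above 0.015 m and value of joint jaw_left above 0.06 rad), for 0.05 s.
At the end, for the whole second after the job is handed in: Axle home and upright (foot within 3 mm of the bore floor's centre). Pliers held squeezed, at rest, upright within 0.12 rad; jaws past 0.06 rad; ring centre within 4 mm of the axle's axis and 3.5 mm in height of the groove's middle; under 1 N on the axle, none on the block (horizontal distance between axle and bore_floor below 0.003 m and z of axle in the frame of bore_floor below 0.003 m and angle between axle's own z axis and vertical below 0.1 rad and horizontal distance between ring_center and axle_groove below 0.004 m and z of ring_center in the frame of axle_groove between -0.0035 and 0.0035 m and value of joint jaw_left above 0.06 rad and angle between pliers's own z axis and vertical below 0.12 rad and contact force between the fingers and pliers above 3 N and contact force between pliers and axle below 1 N and contact force between pliers and block below 0.5 N and linear speed of pliers below 0.03 m/s); the arm keeps its last pose, push and grip.
It fails at once if the pliers or their ring are forced against the axle (more than 15 N) (contact force between pliers and axle above 15 N).
It fails at once if the oil bottle is moved by more than 30 mm (distance of oil_bottle from where it was at the start of the episode above 0.03 m).
It fails at once if the glue bottle is moved by more than 30 mm (distance of glue_bottle from where it was at the start of the episode above 0.03 m).
It fails at once if the solder spool is moved by more than 30 mm (distance of solder_spool from where it was at the start of the episode above 0.03 m).
It also fails if it takes over 58 s, if anything falls off the work surface, if the arm or the gripper's body presses on something with over 40 N, if the wrist force passes 120 N, or if a joint passes its speed limit or range.

## Working session

There is one attempt and no reset: what is moved stays moved. The work goes in short steps, Python scripts to look and compute and a tool call to move; the robot and the scene stay as the last step left them, time stands still between calls to the robot, and variables do not carry over. Pictures are saved under pics/ and viewed, at most 13 in all, crops included, and the job is handed in when it is done.

Besides the shell and the picture viewer there is one more tool, called as name(argument=value, ...), one argument or row to a line, values as JSON. move_arm: Moves the arm, as the interface text tells. Shifts and turns lie within -1 to 1; 1 stands for 25 mm of shift or 4 degrees of turn. Its arguments: {"type":"object","properties":{"motion":{"type":"array","items":{"type":"array"}},"grip_force":{"type":"number"}},"required":["motion"]}

```bash
mkdir -p pics; cat > h.py <<'E'
from workcell import *
import numpy as np, cv2
def ray(name,uv,ci=None):
    c=ci or camera_info(name); R=cv2.Rodrigues(np.array(c["rvec"],float))[0]; t=np.array(c["tvec"],float).ravel()
    x=(uv[0]-c["cx"])/c["fx"]; y=(uv[1]-c["cy"])/c["fy"]
    if name=="wrist":
        r=np.hypot(x,y); d=np.array([x/r*np.sin(r),y/r*np.sin(r),np.cos(r)]) if r>1e-9 else np.array([0,0,1.])
    else: d=np.array([x,y,1.])
    return -R.T@t, R.T@d
def onz(name,uv,z,ci=None):
    o,d=ray(name,uv,ci); return o+d*(z-o[2])/d[2]
def proj(name,p,ci=None):
    c=ci or camera_info(name); R=cv2.Rodrigues(np.array(c["rvec"],float))[0]; t=np.array(c["tvec"],float).ravel()
    q=R@np.array(p,float)+t
    if name=="wrist":
        r=np.hypot(q[0],q[1]); th=np.arctan2(r,q[2]); x,y=q[:2]/r*th
    else: x,y=q[:2]/q[2]
    return np.array([c["fx"]*x+c["cx"],c["fy"]*y+c["cy"]])
E
python3 - <<'E'
from h import *
s=state();print(s)
for n in ("top","side","wrist"):
    cv2.imwrite(f"pics/{n}0.png",grab_frame(n)); c=camera_info(n); print(n,c, ray(n,(320,200))[0].round())
E
```

```text
{'time_s': 0.0, 'qpos': array([-7.70621171e+01,  1.83498905e+01,  8.97078113e+01, -7.47831965e-04,
        7.20438520e+01, -1.14706922e+00]), 'qvel': array([ 0.01799665, -0.03162972,  0.06171538, -0.05381424,  0.05463492,
       -0.03672073]), 'effort': array([-6.67178429e-04, -4.12465632e+01, -2.31973135e+01,  7.28462194e-02,
        4.56349051e-02, -1.46158372e-04]), 'ee_pos': array([ 139.80101367, -557.20917978,  213.12831601]), 'ee_rot': array([-1.79898452e+02, -1.32212887e-03,  1.40851822e+01]), 'force': array([-0.05221129,  0.32000565, -0.38482661]), 'torque': array([ 0.01478845, -0.00168134,  0.03933987]), 'gripper_force': 0.0, 'gripper_width': 91.39980088436259}
top {'fx': 390.0733233174401, 'fy': 390.0733233174401, 'cx': 315.8802910330865, 'cy': 200.45924609848794, 'rvec': array([ 2.18308605, -2.15834717,  0.18555407]), 'tvec': array([-421.98497215,  460.46829621,  871.76743244])} [ 345. -382.  941.]
side {'fx': 448.9874784861134, 'fy': 448.9874784861134, 'cx': 317.57189901044984, 'cy': 196.2025661868259, 'rvec': array([ 2.03704903,  0.07714638, -0.01558045]), 'tvec': array([-426.78046828,  -86.57384877, 1267.65496363])} [  487. -1143.   504.]
wrist {'fx': 309.70691628693146, 'fy': 309.70691628693146, 'cx': 317.5785149752248, 'cy': 193.14279531669297, 'rvec': array([-2.29241467,  1.78761434,  0.25748197]), 'tvec': array([-574.24621012,  -32.57409273,  390.61359122])} [ 216. -538.  383.]
```

View pics/top0.png

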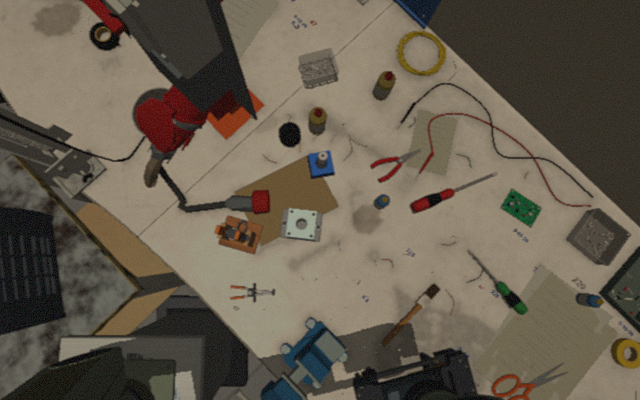

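View pics/side0.png

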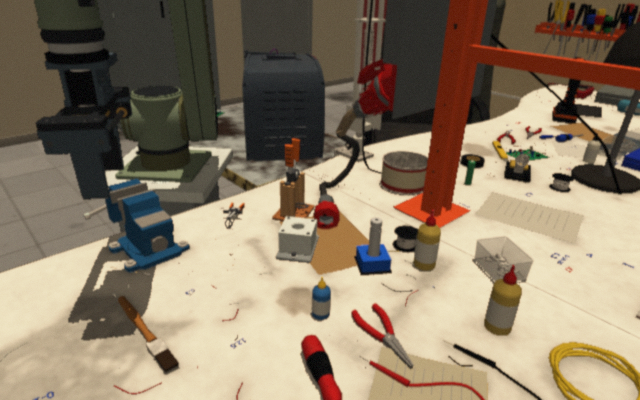

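The top view shows the stand and axle at (321,160), block at (302,224), rack with orange pliers at (240,234), spool at (290,133), oil at (317,120) and glue at (382,201). A lamp has its red head at (258,202), near the rack. I'll zoom in.

```bash
python3 - <<'E'
from h import *
t=cv2.imread("pics/top0.png");s=cv2.imread("pics/side0.png")
a=cv2.resize(t[140:270,200:345],None,fx=4,fy=4,interpolation=cv2.INTER_CUBIC)
b=cv2.resize(s[130:290,265:425],None,fx=3.25,fy=3.25,interpolation=cv2.INTER_CUBIC)
cv2.imwrite("pics/za.png",a);cv2.imwrite("pics/zb.png",b)
for p in [(0,0,0),(139.8,-557,213)]: print(proj("top",p),proj("side",p))
for n,uv,z in [("stand",(321,163),30),("axletop",(321,156.5),101),("bore",(302,224),53),("rack",(240,234),85),("spool",(290,133),33),("oil",(317,113),120),("glue",(382,201),75),("lamp",(260,202),100)]: print(n,onz("top",uv,z).round())
E
```

```text
[127.06263813 406.49630587] [166.41161343 165.53919549]
[396.18015377 368.4863286 ] [104.88812403 182.82301276]
stand [ 557. -428.   30.]
axletop [ 555. -425.  101.]
bore [ 409. -385.   53.]
rack [ 383. -251.   85.]
spool [ 628. -353.   33.]
oil [ 648. -414.  120.]
glue [ 461. -565.   75.]
lamp [ 452. -294.  100.]
```

View pics/za.png

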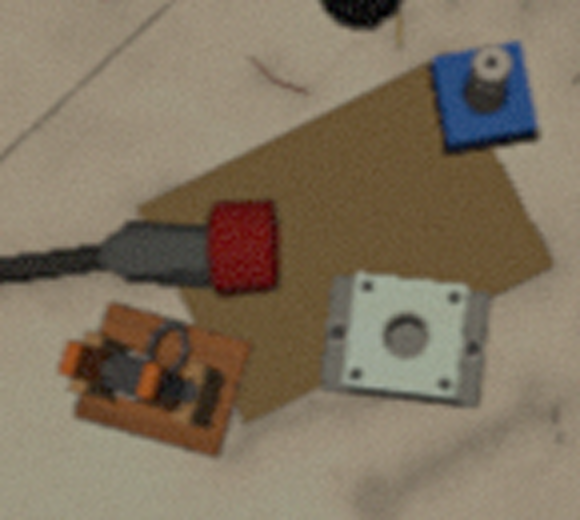

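View pics/zb.png

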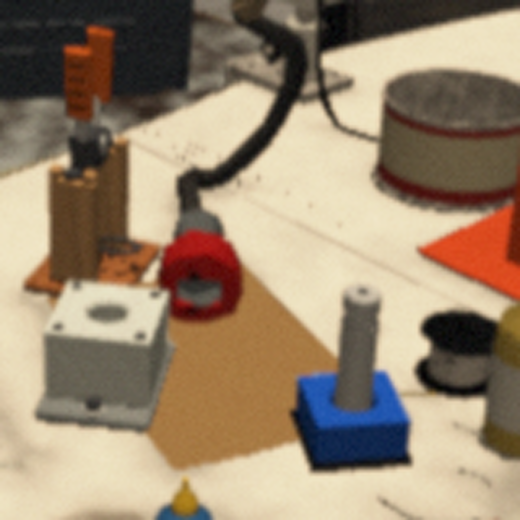

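View pics/wrist0.png

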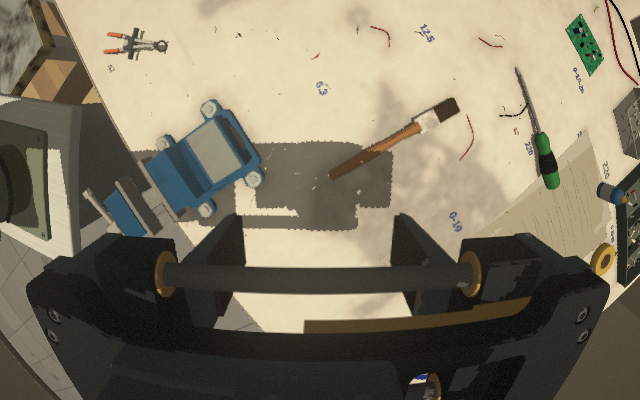

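The zooms show the axle top at top-view pixel (322.8,156) and side-view (376.4,220), and the bore at (301.5,223.8) and (298.2,226.3). The pliers' ring is at top (242.2,226.2), with orange handles on either side of a dark housing. The wrist view shows only the vice and a loose second, small pliers, so that camera isn't useful yet.

```bash
python3 - <<'E'
from h import *
def tri(a,b):
    o1,d1=ray("top",a);o2,d2=ray("side",b)
    s=np.linalg.lstsq(np.c_[d1,-d2],o2-o1,rcond=None)[0]
    p,q=o1+d1*s[0],o2+d2*s[1]; return ((p+q)/2).round(1),np.linalg.norm(p-q).round(1)
print("axletop",tri((322.75,156),(376.4,220.2)),onz("top",(322.75,156),101),onz("side",(376.4,220.2),101))
print("bore",tri((301.5,223.75),(298.2,226.3)),onz("top",(301.5,223.75),53),onz("side",(298.2,226.3),53))
print("lamp",tri((261,201.5),(326.5,214.6)))
print("ring",onz("top",(242.25,226.25),25))
for p in [(76,358),(150,380)]: print("handle",onz("top",(200+p[0]/4,140+p[1]/4),172))
for p in [(76,50),(100,31)]: print("handle s",onz("side",(265+p[0]/3.25,130+p[1]/3.25),172))
# block edges
for p in [(358,272),(470,285),(458,400),(346,388)]: print("blk",onz("top",(200+p[0]/4,140+p[1]/4),53).round())
for p in [(110,303),(250,343),(220,455),(77,415)]: print("rack",onz("top",(200+p[0]/4,140+p[1]/4),8).round())
for p in [(212,200),(277,200),(275,290),(215,290),(110,250)]: print("lampc",onz("top",(200+p[0]/4,140+p[1]/4),80).round())
E
```

```text
axletop (array([ 557.8, -428.7,   99.5]), np.float64(2.5)) [ 556.18681878 -428.6451084   101.        ] [ 558.79953447 -430.70528573  101.        ]
bore (array([ 410.8, -383.7,   51.6]), np.float64(2.5)) [ 409.41864421 -383.88733219   53.        ] [ 412.23959348 -385.77153888   53.        ]
lamp (array([ 463.4, -288.1,   27.8]), np.float64(1.9))
ring [ 404.00438805 -245.95868111   25.        ]
handle [ 387.70450801 -223.01793508  172.        ]
handle [ 377.38713481 -259.22625918  172.        ]
handle s [ 378.07316637 -256.11812654  172.        ]
handle s [ 389.66979381 -218.07641092  172.        ]
blk [ 445. -356.   53.]
blk [ 438. -420.   53.]
blk [ 373. -414.   53.]
blk [ 379. -350.   53.]
rack [ 430. -208.    8.]
rack [ 407. -291.    8.]
rack [ 341. -275.    8.]
rack [ 363. -191.    8.]
lampc [ 481. -275.   80.]
lampc [ 482. -311.   80.]
lampc [ 431. -311.   80.]
lampc [ 431. -278.   80.]
lampc [ 452. -220.   80.]
```

move_arm(
  motion=[
    [60,[0.4,0.1,0],[0,0,0]],
    [60,[0.8,0.24,0],[0,0,0]],
    [60,[0.8,0.24,0],[0,0,0]],
    [60,[0.8,0.24,0],[0,0,0]],
    [60,[0.8,0.24,0],[0,0,0]],
    [60,[0.8,0.24,0],[0,0,0]],
    [60,[0.8,0.24,0],[0,0,0]],
    [60,[0.8,0.24,0],[0,0,0]],
    [60,[0.8,0.24,0],[0,0,0]],
    [60,[0.8,0.24,0],[0,0,0]],
    [60,[0.8,0.24,0],[0,0,0]],
    [60,[0.8,0.24,0],[0,0,0]],
    [60,[0.8,0.24,0],[0,0,0]],
    [60,[0.8,0.24,0],[0,0,0]],
    [60,[0.8,0.24,0],[0,0,0]],
    [60,[0.8,0.24,0],[0,0,0]],
    [60,[0.8,0.24,0],[0,0,0]],
    [60,[0.8,0.24,0],[0,0,0]],
    [60,[0.8,0.24,0],[0,0,0]],
    [60,[0.6,0.2,0],[0,0,0]],
  ],
)

```text
time_s: 1.82
ee_pos: [527.0, -440.9, 213.6]
ee_rot: [-180.0, -0.0, 14.1]
force: [-0.1, -0.1, 0.3]
gripper_width: 60.1
gripper_force: 0.0
```

```bash
python3 - <<'E'
from h import *
import pickle
print(state()["ee_pos"]); c=camera_info("wrist"); f=grab_frame("wrist"); cv2.imwrite("pics/w1.png",f); pickle.dump(c,open("w1.p","wb"))
print(proj("wrist",(556.8,-429,101),c),proj("wrist",(410.5,-384.5,53),c),proj("wrist",state()["ee_pos"],c))
E
```

```text
[ 526.97163105 -440.87607764  213.56034799]
[313.20147945 155.78911398] [249.73023517 256.79456769] [317.14129011 234.84118468]
```

View pics/w1.png

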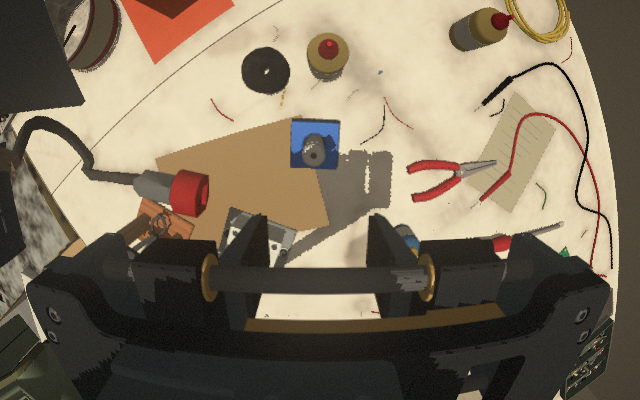

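The axle's top shows at (313,155), within a pixel of the predicted spot, so the estimate (557,-429) holds and I'll descend on it.

move_arm(
  motion=[
    [60,[0.6,0.24,0],[0,0,0]],
    [60,[0.6,0.24,0],[0,0,0]],
    [60,[0,0,-0.6],[0,0,0]],
    [60,[0,0,-0.8],[0,0,0]],
    [60,[0,0,-0.8],[0,0,0]],
    [60,[0,0,-0.8],[0,0,0]],
    [60,[0,0,-0.8],[0,0,0]],
    [60,[0,0,-0.8],[0,0,0]],
    [60,[0,0,-0.6],[0,0,0]],
    [60,[0,0,-0.5],[0,0,0]],
    [60,[0,0,-0.4],[0,0,0]],
    [60,[0,0,0],[0,0,0]],
    [60,[0,0,0],[0,0,0]],
  ],
)

```text
time_s: 2.95
ee_pos: [555.1, -430.2, 61.4]
ee_rot: [-180.0, 0.0, 14.1]
force: [0.4, -0.2, 1.2]
gripper_width: 60.2
gripper_force: 0.0
```

move_arm(
  motion=[
    [35,[0,0,0],[0,0,0]],
    [30,[0,0,0],[0,0,0]],
    [26,[0,0,0],[0,0,0]],
    [24,[0,0,0],[0,0,0]],
    [15,[0,0,0],[0,0,0]],
    [15,[0,0,0],[0,0,0]],
    [15,[0,0,0],[0,0,0]],
    [15,[0,0,0],[0,0,0]],
  ],
  grip_force=20,
)

```text
time_s: 3.62
ee_pos: [555.0, -430.3, 61.7]
ee_rot: [180.0, -0.0, 14.1]
force: [0.1, -0.1, 1.1]
gripper_width: 21.6
gripper_force: 20.0
```

move_arm(
  motion=[
    [15,[0,0,0.3],[0,0,0]],
    [15,[0,0,0.6],[0,0,0]],
    [15,[0,0,0.8],[0,0,0]],
    [15,[0,0,0.8],[0,0,0]],
    [15,[0,0,0.5],[0,0,0]],
    [15,[-0.4,0.12,0.1],[0,0,0]],
    [15,[-0.7,0.22,0],[0,0,0]],
    [15,[-0.8,0.24,0],[0,0,0]],
    [15,[-0.8,0.24,0],[0,0,0]],
    [15,[-0.8,0.24,0],[0,0,0]],
    [15,[-0.8,0.24,0],[0,0,0]],
    [15,[-0.8,0.24,0],[0,0,0]],
    [15,[-0.5,0.2,0],[0,0,0]],
    [15,[-0.2,0.06,0],[0,0,0]],
    [15,[0,0,0],[0,0,0]],
    [15,[0,0,0],[0,0,0]],
  ],
)

```text
time_s: 4.95
ee_pos: [410.0, -385.4, 138.9]
ee_rot: [180.0, -0.0, 14.1]
force: [-0.6, -0.4, -1.5]
gripper_width: 21.2
gripper_force: 20.0
```

```bash
python3 - <<'E'
from h import *
import pickle
print(state()["ee_pos"],state()["gripper_width"]); c=camera_info("wrist"); f=grab_frame("wrist"); g=grab_frame("side"); cv2.imwrite("pics/w2.png",f);cv2.imwrite("pics/s2.png",g); pickle.dump(c,open("w2.p","wb"))
p=state()["ee_pos"]; print(proj("wrist",p,c),proj("wrist",(410.7,-384.7,53),c)); print(proj("side",p))
a=cv2.resize(f[130:290,215:415],None,fx=2,fy=2,interpolation=cv2.INTER_CUBIC)
u,v=proj("side",p).astype(int)
b=cv2.resize(g[v-50:v+70,u-50:u+50],(400,480),interpolation=cv2.INTER_CUBIC)
print(u-50,v-50)
o=np.zeros((480,800,3),np.uint8);o[:320,:400]=a;o[:,400:]=b;cv2.imwrite("pics/c2.png",o)
E
```

```text
[ 410.02200175 -385.36715411  138.90724091] 21.24871551222218
[318.41161001 238.07783682] [317.1379996  196.32216456]
[297.52748466 186.77642717]
247 136
```

View pics/c2.png

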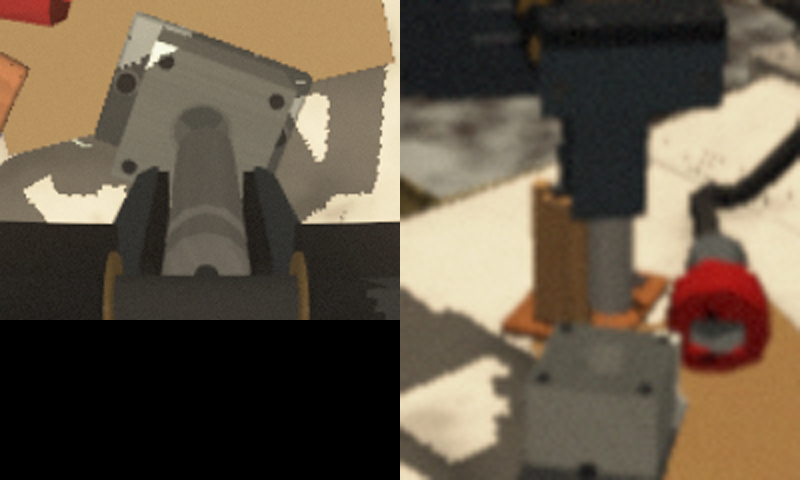

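The wrist crop shows the held axle over the bore, laterally in line: axle centre column 204, bore arc 203. The side crop shows the axle upright and about 1.4 px right of the finger's centre. I'll measure the rest numerically.

```bash
python3 - <<'E'
from h import *
import pickle
f=cv2.cvtColor(cv2.imread("pics/w2.png"),cv2.COLOR_BGR2GRAY).astype(float);c=pickle.load(open("w2.p","rb"))
print("col",[(v,int(f[v,314:319].mean())) for v in range(170,212)])
for v in (186,188,190,200,206): print(v,f[v,296:340].astype(int).tolist())
g=cv2.cvtColor(cv2.imread("pics/s2.png"),cv2.COLOR_BGR2GRAY).astype(float)
print("side",g[196:206,285:312].mean(0).astype(int).tolist());
print("mouth rows",[(v,g[v,285:312].astype(int).tolist()) for v in range(217,232,2)])
ax=np.array([np.cos(np.radians(14.1)),np.sin(np.radians(14.1)),0])
for B in [(409,-384,53),(411,-385,53)]:
  print(B,[proj("wrist",np.array(B)+ax*k,c).round(1) for k in (0,12,14)])
T=np.array([410,-385.4,0])
for k in (0,2,4): print(k,"foot z85 far edge",proj("wrist",T+ax*(k+8)+[0,0,85],c).round(1),proj("wrist",T+ax*(k+11)+[0,0,88],c).round(1),"side",proj("side",T+ax*k+[0,0,105]).round(1))
E
```

```text
col [(170, 118), (171, 116), (172, 117), (173, 116), (174, 117), (175, 116), (176, 116), (177, 114), (178, 113), (179, 112), (180, 114), (181, 109), (182, 100), (183, 90), (184, 79), (185, 80), (186, 78), (187, 79), (188, 80), (189, 79), (190, 78), (191, 77), (192, 79), (193, 81), (194, 84), (195, 84), (196, 84), (197, 84), (198, 86), (199, 85), (200, 85), (201, 84), (202, 86), (203, 84), (204, 85), (205, 86), (206, 84), (207, 84), (208, 85), (209, 85), (210, 85), (211, 84)]
186 [121, 120, 117, 115, 117, 115, 118, 114, 109, 107, 94, 81, 82, 78, 77, 80, 78, 79, 78, 76, 78, 79, 81, 80, 81, 77, 82, 85, 88, 98, 104, 107, 110, 113, 115, 114, 115, 113, 115, 114, 114, 113, 111, 113]
188 [116, 115, 117, 116, 116, 117, 113, 105, 97, 85, 78, 78, 78, 80, 81, 78, 77, 79, 80, 76, 85, 79, 80, 78, 81, 83, 79, 82, 81, 82, 93, 103, 102, 110, 112, 111, 114, 113, 114, 114, 115, 115, 117, 115]
190 [118, 120, 116, 119, 118, 108, 108, 101, 93, 89, 84, 81, 77, 76, 78, 80, 76, 78, 80, 77, 80, 78, 77, 79, 78, 75, 80, 78, 78, 85, 89, 93, 100, 100, 110, 115, 112, 113, 116, 115, 115, 115, 111, 112]
200 [116, 11
[... 1148 characters left out ...]
 83, 83, 82, 84, 92, 94, 98, 102, 100, 97, 100, 95, 88, 84, 84, 84, 86, 84, 85, 87, 86, 84]), (229, [85, 85, 88, 84, 85, 83, 87, 87, 90, 89, 89, 93, 92, 91, 90, 92, 88, 86, 84, 82, 86, 81, 84, 88, 86, 88, 84]), (231, [82, 85, 86, 87, 85, 85, 87, 87, 86, 86, 87, 88, 86, 85, 86, 84, 84, 84, 85, 85, 85, 83, 71, 74, 75, 84, 84])]
(409, -384, 53) [array([315.9, 198. ]), array([315.8, 184.5]), array([315.8, 182.3])]
(411, -385, 53) [array([317.6, 196.1]), array([317.6, 182.6]), array([317.6, 180.3])]
0 foot z85 far edge [317.8 199.5] [317.8 196.9] side [297.1 202.7]
2 foot z85 far edge [317.8 197. ] [317.8 194.3] side [298.2 202.6]
4 foot z85 far edge [317.8 194.5] [317.8 191.8] side [299.2 202.6]
```

move_arm(
  motion=[
    [15,[-0.11,0.024,-0.3],[0,0,0]],
    [15,[0,0,-0.5],[0,0,0]],
    [15,[0,0,-0.4],[0,0,0]],
    [15,[0,0,-0.16],[0,0,0]],
    [15,[0,0,-0.12],[0,0,0]],
    [15,[0,0,-0.12],[0,0,0]],
    [15,[0,0,0],[0,0,0]],
  ],
)

```text
time_s: 5.63
ee_pos: [407.1, -384.6, 98.5]
ee_rot: [-180.0, 0.0, 14.1]
force: [-0.5, -0.3, -2.1]
gripper_width: 21.4
gripper_force: 20.0
```

move_arm(
  motion=[
    [15,[0,0,-0.16],[0,0,0]],
    [15,[0,0,-0.24],[0,0,0]],
    [15,[0,0,-0.24],[0,0,0]],
    [15,[0,0,-0.24],[0,0,0]],
    [15,[0,0,-0.24],[0,0,0]],
    [15,[0,0,0],[0,0,0]],
  ],
)

```text
time_s: 6.13
ee_pos: [406.5, -384.0, 69.4]
ee_rot: [-179.9, 0.1, 14.1]
force: [0.2, -0.1, -1.8]
gripper_width: 21.2
gripper_force: 20.0
```

move_arm(
  motion=[
    [15,[0,0,-0.08],[0,0,0]],
    [15,[0,0,-0.08],[0,0,0]],
    [15,[0,0,-0.06],[0,0,0]],
    [15,[0,0,-0.04],[0,0,0]],
    [15,[0,0,0],[0,0,0]],
    [15,[0,0,0],[0,0,0]],
  ],
)

```text
time_s: 6.63
ee_pos: [407.2, -384.7, 64.5]
ee_rot: [180.0, -0.0, 14.1]
force: [0.9, 0.0, -1.6]
gripper_width: 21.4
gripper_force: 20.0
```

move_arm(
  motion=[
    [15,[0,0,-0.04],[0,0,0]],
    [24,[0,0,0],[0,0,0]],
    [28,[0,0,0],[0,0,0]],
    [36,[0,0,0],[0,0,0]],
    [46,[0,0,0],[0,0,0]],
    [50,[0,0,0],[0,0,0]],
    [50,[0,0,0],[0,0,0]],
    [50,[0,0,0],[0,0,0]],
    [50,[0,0,0.4],[0,0,0]],
    [50,[0,0,0.7],[0,0,0]],
    [50,[0,0,0.7],[0,0,0]],
    [50,[0,0,0.7],[0,0,0]],
    [50,[0,0,0.5],[0,0,0]],
    [50,[0,0,0.5],[0,0,0]],
    [50,[0,0,0],[0,0,0]],
    [50,[0,0,0],[0,0,0]],
  ],
)

```text
time_s: 7.97
ee_pos: [407.5, -384.9, 152.0]
ee_rot: [179.9, -0.1, 14.1]
force: [0.1, -0.5, 0.2]
gripper_width: 49.7
gripper_force: 0.0
```

```bash
python3 - <<'E'
from h import *
import pickle
p=state()["ee_pos"];print(p); c=camera_info("wrist"); f=grab_frame("wrist"); g=grab_frame("side"); cv2.imwrite("pics/w3.png",f);cv2.imwrite("pics/s3.png",g); pickle.dump(c,open("w3.p","wb"))
for q in [(409.9,-384.1,53),(409.9,-384.1,103),(383,-240,172)]: print(proj("wrist",q,c).round(1),proj("side",q).round(1))
a=cv2.resize(f[100:300,100:400],None,fx=2,fy=2,interpolation=cv2.INTER_CUBIC)
b=cv2.resize(g[180:260,275:325],None,fx=4,fy=4,interpolation=cv2.INTER_CUBIC)
o=np.zeros((400,800,3),np.uint8);o[:,:600]=a;o[:320,600:]=b;cv2.imwrite("pics/c3.png",o)
E
```

```text
[ 407.46929548 -384.91867682  151.95184853]
[317.3 190.4] [297.1 225.8]
[317.3 208.5] [297.2 203.3]
[ 91.3 227.5] [291.6 142.9]
```

View pics/c3.png

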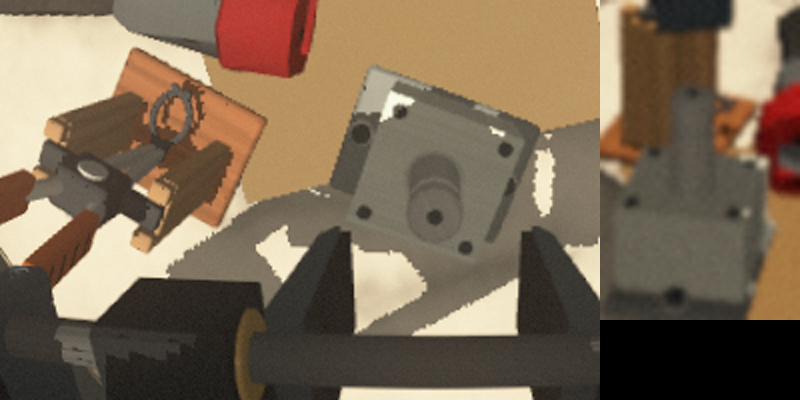

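The axle is home: its top dot is at (317,209), against (317.3,208.5) predicted for z=103. The pliers hang in the rack to the left. Before going there I'll check the lamp's height near the rack.

```bash
python3 - <<'E'
from h import *
def tri(a,b):
    o1,d1=ray("top",a);o2,d2=ray("side",b)
    s=np.linalg.lstsq(np.c_[d1,-d2],o2-o1,rcond=None)[0]
    p,q=o1+d1*s[0],o2+d2*s[1]; return ((p+q)/2).round(0),np.linalg.norm(p-q).round(1)
print(tri((185,206),(323,186)),tri((165,172),(357,148)),tri((150,180),(339,131)),tri((165,120),(375,88)))
E
```

```text
(array([ 450., -108.,   11.]), np.float64(3.4)) (array([521., -89., 109.]), np.float64(16.0)) (array([485., -76., 149.]), np.float64(5.6)) (array([ 564., -144.,  275.]), np.float64(14.0))
```

move_arm(
  motion=[
    [60,[0,0,0.8],[0,0,-0.5]],
    [60,[0,0,0.9],[0,0,-0.5]],
    [60,[0,0,0.8],[0,0,-0.5]],
    [60,[0,0.2,0.3],[0,0,-0.5]],
    [60,[-0.1,0.5,0],[0,0,-0.5]],
    [60,[-0.1,0.5,0],[0,0,-0.5]],
    [60,[-0.1,0.5,0],[0,0,-0.5]],
    [60,[-0.1,0.5,0],[0,0,-0.5]],
    [60,[-0.1,0.5,0],[0,0,-0.5]],
    [60,[-0.1,0.5,0],[0,0,-0.5]],
    [60,[-0.1,0.5,0],[0,0,-0.5]],
    [60,[-0.1,0.5,0],[0,0,-0.5]],
    [60,[-0.1,0.5,0],[0,0,-0.5]],
    [60,[-0.1,0.5,0],[0,0,-0.5]],
    [60,[0,0.4,0],[0,0,-0.5]],
    [60,[0,0.2,0],[0,0,0]],
    [60,[0,0,0],[0,0,0]],
  ],
)

```text
time_s: 9.48
ee_pos: [381.8, -238.7, 220.4]
ee_rot: [-180.0, 0.1, -15.8]
force: [-0.1, 1.1, 0.7]
gripper_width: 60.3
gripper_force: 0.0
```

```bash
python3 - <<'E'
from h import *
import pickle
p=state()["ee_pos"];print(p); c=camera_info("wrist"); f=grab_frame("wrist"); cv2.imwrite("pics/w4.png",f); pickle.dump(c,open("w4.p","wb"))
print("tcp",proj("wrist",p,c).round(1))
th=np.radians(-16);X=np.array([np.cos(th),np.sin(th),0]);Y=np.array([-np.sin(th),np.cos(th),0])
O=np.array([383,-240,25.])
for n,q in dict(hL=20*Y+[0,0,150],hR=-20*Y+[0,0,150],ring=20*X,wingL=33*Y+[0,0,84],wingR=-33*Y+[0,0,84]).items(): print(n,proj("wrist",O+q,c).round(1))
u,v=proj("wrist",O+[0,0,100],c).astype(int);print(u,v)
x0,y0=max(u-100,0),max(v-120,0);print(x0,y0)
cv2.imwrite("pics/c4.png",cv2.resize(f[y0:y0+200,x0:x0+200],None,fx=3,fy=3,interpolation=cv2.INTER_CUBIC))
E
```

```text
[ 381.79570273 -238.71485654  220.36645318]
tcp [316.9 239.1]
hL [291.3 211.2]
hR [345.3 211.4]
ring [318.1 152.8]
wingL [283.3 187.5]
wingR [353.1 187.8]
318 192
218 72
```

View pics/c4.png

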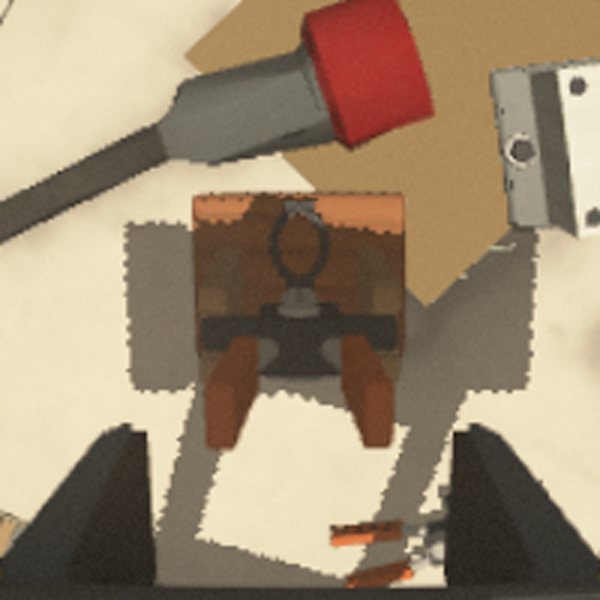

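The handles straddle (318,215) and the rack's edges are square to the image, so yaw is right. The ring is at (317.7,153.3) against (318.1,152.8) predicted, so (383,-240) holds. Going down to grasp.

move_arm(
  motion=[
    [60,[0.05,-0.05,-0.3],[0,0,0]],
    [60,[0,0,-0.5],[0,0,0]],
    [60,[0,0,-0.5],[0,0,0]],
    [60,[0,0,-0.5],[0,0,0]],
    [60,[0,0,-0.5],[0,0,0]],
    [60,[0,0,-0.5],[0,0,0]],
    [60,[0,0,-0.4],[0,0,0]],
    [60,[0,0,-0.3],[0,0,0]],
    [60,[0,0,-0.08],[0,0,0]],
    [60,[0,0,0],[0,0,0]],
    [60,[0,0,0],[0,0,0]],
  ],
  grip_force=35,
)

```text
time_s: 10.45
ee_pos: [383.7, -241.3, 131.6]
ee_rot: [180.0, -0.0, -15.9]
force: [-0.3, 0.2, 0.0]
gripper_width: 60.1
gripper_force: 0.0
```

move_arm(
  motion=[
    [50,[0,0,0],[0,0,0]],
    [46,[0,0,0],[0,0,0]],
    [43,[0,0,0],[0,0,0]],
    [41,[0,0,0],[0,0,0]],
    [39,[0,0,0],[0,0,0]],
    [37,[0,0,0],[0,0,0]],
    [30,[0,0,0],[0,0,0]],
    [30,[0,0,0],[0,0,0]],
    [30,[0,0,0],[0,0,0]],
    [30,[0,0,0],[0,0,0]],
    [30,[0,0,0],[0,0,0]],
  ],
)

```text
time_s: 11.37
ee_pos: [384.6, -240.4, 132.8]
ee_rot: [-179.9, -0.2, -16.0]
force: [2.2, 3.6, 8.5]
gripper_width: 35.3
gripper_force: 35.0
```

move_arm(
  motion=[
    [30,[0,0,0.2],[0,0,0]],
    [30,[0,0,0.4],[0,0,0]],
    [30,[0,0,0.5],[0,0,0]],
    [30,[0,0,0.5],[0,0,0]],
    [30,[0,0,0.5],[0,0,0]],
    [30,[0,0,0.5],[0,0,0]],
    [30,[0,0,0.5],[0,0,0]],
    [30,[0,0,0.5],[0,0,0]],
    [30,[0,0,0.5],[0,0,0]],
    [30,[0,0,0.3],[0,0,0]],
    [30,[0,0,0.1],[0,0,0]],
    [30,[0,0,0],[0,0,0]],
    [30,[0,0,0],[0,0,0]],
  ],
)

```text
time_s: 12.45
ee_pos: [383.0, -240.7, 243.4]
ee_rot: [-180.0, 0.1, -15.9]
force: [0.6, -0.8, -0.9]
gripper_width: 35.1
gripper_force: 35.0
```

```bash
python3 - <<'E'
from h import *
import pickle
s=state();p=s["ee_pos"];print(p,s["ee_rot"],s["gripper_width"],s["force"]); c=camera_info("wrist"); f=grab_frame("wrist"); cv2.imwrite("pics/w5.png",f); pickle.dump(c,open("w5.p","wb"))
g=grab_frame("side"); cv2.imwrite("pics/s5.png",g)
th=np.radians(-16);X=np.array([np.cos(th),np.sin(th),0]);Y=np.array([-np.sin(th),np.cos(th),0])
O=np.array([p[0],p[1],p[2]-107])
for n,q in dict(hL=20*Y+[0,0,150],hR=-20*Y+[0,0,150],ring=20*X,rt=38*X,wingL=33*Y+[0,0,84],wingR=-33*Y+[0,0,84]).items(): print(n,proj("wrist",O+q,c).round(1),proj("side",O+q).round(1))
a=cv2.resize(f[110:250,250:390],None,fx=3.5,fy=3.5,interpolation=cv2.INTER_CUBIC)
u,v=proj("side",O+[0,0,60]).astype(int);x0,y0=u-37,v-55;print(x0,y0)
b=cv2.resize(g[y0:y0+120,x0:x0+75],None,fx=4,fy=4,interpolation=cv2.INTER_CUBIC)
o=np.zeros((490,790,3),np.uint8);o[:,:490]=a;o[:480,490:]=b;cv2.imwrite("pics/c5.png",o)
E
```

```text
[ 382.99701023 -240.70269043  243.35540249] [-1.79994739e+02  7.04362511e-02 -1.59144676e+01] 35.08810341098823 [ 0.55174466 -0.82710361 -0.90989337]
hL [275.  276.1] [295.1  87.3]
hR [358.5 276.3] [287.5  91.6]
ring [317.2 169.4] [300.2 159.9]
rt [317.2 149.9] [308.  161.1]
wingL [268.3 224.4] [297.4 116.8]
wingR [365.7 224.5] [285.2 125.6]
254 77
```

View pics/c5.png

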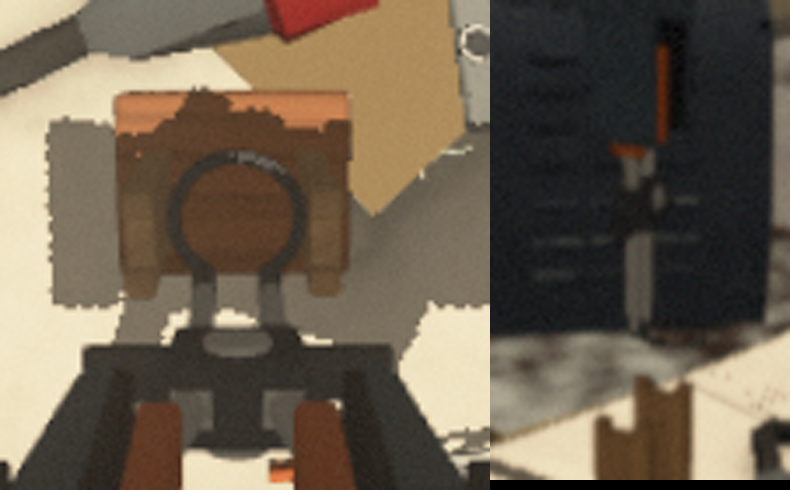

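The wrist crop shows the ring fully spread as a round circle, centred at (236,~217) in the crop, or (317.6,172) in the full frame. The side crop shows the jaws vertical. I'll fit the ring's opening to get its offset and height.

```bash
cat > ring.py <<'E'
from h import *
def ringfit(f,c,seed,z,dark=70):
    g=cv2.GaussianBlur(cv2.cvtColor(f,cv2.COLOR_BGR2HSV)[:,:,1],(3,3),0) 
    return g
E
python3 - <<'E'
from h import *
import pickle
f=cv2.imread("pics/w5.png");c=pickle.load(open("w5.p","rb"))
p=np.array([382.997,-240.703,243.355])
th=np.radians(-15.9);X=np.array([np.cos(th),np.sin(th),0]);Y=np.array([-np.sin(th),np.cos(th),0])
r=f[:,:,2].astype(float); r=cv2.GaussianBlur(r,(0,0),0.7)
c0=np.array([317.6,171.5]); inn=[];out=[]
for a in np.radians(np.arange(-200,20,5)):
    d=np.array([np.cos(a),np.sin(a)]); k=np.arange(10,24,.25)
    pr=cv2.remap(r.astype(np.float32),(c0[0]+k*d[0])[None].astype(np.float32),(c0[1]+k*d[1])[None].astype(np.float32),cv2.INTER_LINEAR)[0]
    gr=np.gradient(pr); i=gr[:44].argmin(); j=i+gr[i:i+16].argmax()
    inn.append(c0+k[i]*d);out.append(c0+k[j]*d)
print(np.linalg.norm(np.array(inn)-c0,axis=1).round(1).tolist());print(np.linalg.norm(np.array(out)-c0,axis=1).round(1).tolist())
from scipy.optimize import least_squares
for z in (132,136,140):
  for n,P in (("in",inn),("out",out)):
    Q=np.array([onz("wrist",q,z,c) for q in P]); L=np.c_[(Q-p)@X,(Q-p)@Y]
    s=least_squares(lambda t:np.hypot(*(L-t[:2]).T)-t[2],[20,0,15],loss="soft_l1",f_scale=.3).x; print(z,n,s.round(2))
E
```

```text
[16.0, 16.5, 16.5, 16.3, 16.0, 16.3, 16.2, 16.2, 16.0, 15.5, 15.8, 15.7, 15.5, 15.3, 15.3, 15.5, 15.0, 15.5, 15.0, 15.5, 15.0, 15.3, 14.8, 18.0, 14.2, 14.5, 18.3, 18.5, 18.5, 15.0, 14.7, 14.7, 15.0, 15.0, 15.5, 15.5, 16.0, 15.8, 15.5, 15.7, 15.8, 15.7, 15.5, 15.8]
[19.7, 20.3, 20.2, 20.0, 19.8, 20.0, 20.0, 20.0, 19.7, 19.2, 19.5, 19.5, 19.2, 19.0, 19.0, 19.2, 18.8, 19.3, 18.8, 19.2, 18.8, 17.2, 17.0, 20.0, 16.0, 16.5, 20.0, 21.2, 20.8, 17.3, 17.5, 17.5, 18.8, 18.7, 19.3, 19.2, 19.2, 19.5, 19.0, 19.5, 19.5, 19.5, 19.2, 19.5]
132 in [16.43 -0.2  14.85]
132 out [16.23 -0.15 18.34]
136 in [17.32 -0.2  14.63]
136 out [17.12 -0.15 18.08]
140 in [18.21 -0.21 14.42]
140 out [18.01 -0.15 17.82]
```

move_arm(
  motion=[
    [30,[0,-0.2,0],[0,0,0]],
    [30,[0.03,-0.4,0],[0,0,0]],
    [30,[0.03,-0.5,0],[0,0,0]],
    [30,[0.04,-0.5,0],[0,0,0]],
    [30,[0.04,-0.5,0],[0,0,0]],
    [30,[0.04,-0.5,0],[0,0,0]],
    [30,[0.04,-0.5,0],[0,0,0]],
    [30,[0.04,-0.5,0],[0,0,0]],
    [30,[0.04,-0.5,0],[0,0,0]],
    [30,[0.04,-0.5,0],[0,0,0]],
    [30,[0.03,-0.5,0],[0,0,0]],
    [30,[0.03,-0.3,0],[0,0,0]],
    [30,[0,-0.14,0],[0,0,0]],
    [30,[0,0,0],[0,0,0]],
    [30,[0,0,0],[0,0,0]],
    [30,[0,0,0],[0,0,0]],
  ],
)

```text
time_s: 13.88
ee_pos: [393.3, -378.8, 244.0]
ee_rot: [-180.0, 0.0, -15.9]
force: [-0.4, -0.5, -2.1]
gripper_width: 35.4
gripper_force: 35.0
```

```bash
python3 - <<'E'
from h import *
import pickle
s=state();p=s["ee_pos"];print(p,s["gripper_width"]); c=camera_info("wrist"); f=grab_frame("wrist"); cv2.imwrite("pics/w6.png",f); pickle.dump((p,c),open("w6.p","wb"))
g=grab_frame("side"); cv2.imwrite("pics/s6.png",g);cv2.imwrite("pics/t6.png",grab_frame("top"))
A=(409.9,-384.1,103);print(proj("wrist",A,c),proj("side",A))
a=cv2.resize(f[120:250,250:390],None,fx=3.5,fy=3.5,interpolation=cv2.INTER_CUBIC)
u,v=proj("side",A).astype(int);x0,y0=u-37,v-70;print(x0,y0)
b=cv2.resize(g[y0:y0+120,x0:x0+75],None,fx=4,fy=4,interpolation=cv2.INTER_CUBIC)
o=np.zeros((480,790,3),np.uint8);o[:455,:490]=a;o[:480,490:]=b;cv2.imwrite("pics/c6.png",o)
E
```

```text
[ 393.34068489 -378.80971633  243.9927394 ] 35.43196943123698
[317.74506377 165.18063427] [297.15620413 203.30041135]
260 133
```

View pics/c6.png

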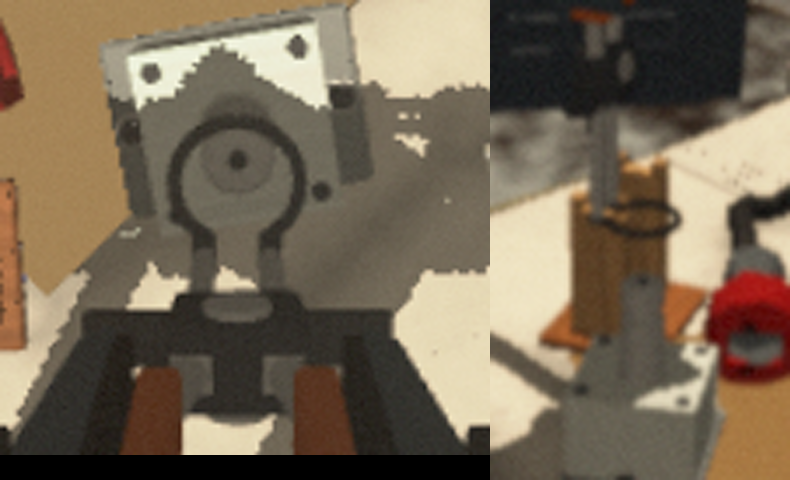

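The wrist crop shows the axle's centre dot at (318.0,165.7) full frame, inside the ring opening, and predicted at (317.7,165.2). The side crop has the ring centred on the axle at x≈642 against 641, about 35 mm above its top. I'll lower it to just above the top and compare again at nearly equal depth.

move_arm(
  motion=[
    [30,[0,0,-0.2],[0,0,0]],
    [30,[0,0,-0.3],[0,0,0]],
    [30,[0,0,-0.3],[0,0,0]],
    [30,[0,0,-0.2],[0,0,0]],
    [30,[0,0,-0.04],[0,0,0]],
    [30,[0,0,0],[0,0,0]],
    [30,[0,0,0],[0,0,0]],
  ],
)

```text
time_s: 14.62
ee_pos: [393.5, -379.5, 217.9]
ee_rot: [180.0, -0.0, -15.9]
force: [0.3, -0.2, -1.2]
gripper_width: 35.3
gripper_force: 35.0
```

```bash
cat > chk.py <<'E'
from h import *
from scipy.optimize import least_squares
s=state();p=s["ee_pos"];print(p.round(1),s["ee_rot"].round(1),s["gripper_width"],s["force"].round(1)); c=camera_info("wrist"); f=grab_frame("wrist"); cv2.imwrite("pics/w7.png",f)
th=np.radians(-15.9);X=np.array([np.cos(th),np.sin(th),0]);Y=np.array([-np.sin(th),np.cos(th),0])
r=cv2.GaussianBlur(f.astype(np.float32).mean(2),(0,0),0.7)
# dark dot of the axle
A=proj("wrist",(409.9,-384.1,103),c);u,v=A.round().astype(int)
w=r[v-5:v+6,u-5:u+6]; W=np.clip(np.median(w)-8-w,0,None); yy,xx=np.mgrid[-5:6,-5:6]
dot=np.array([u+(W*xx).sum()/W.sum(),v+(W*yy).sum()/W.sum()]); q=onz("wrist",dot,103,c); print("dot",dot.round(1),A.round(1),"tool",((q-p)@X).round(2),((q-p)@Y).round(2))
c0=np.array([317.6,171.5]); P=[]
for a in np.radians(np.arange(-200,21,5)):
    d=np.array([np.cos(a),np.sin(a)]); k=np.arange(13,24,.25)
    pr=cv2.remap(r,(c0[0]+k*d[0])[None].astype(np.float32),(c0[1]+k*d[1])[None].astype(np.float32),cv2.INTER_LINEAR)[0]
    P.append(c0+k[pr.argmin()]*d)   # mid-line of the ring wire, r 16.25
for z in (p[2]-109,p[2]-105.5):
    Q=np.array([onz("wrist",e,z,c) for e in P]); L=np.c_[(Q-p)@X,(Q-p)@Y]
    t=least_squares(lambda t:np.hypot(*(L-t[:2]).T)-t[2],[18,0,16],loss="soft_l1",f_scale=.3).x; print(z.round(1),"ring tool x,y,r",t.round(2))
g=cv2.cvtColor(grab_frame("side"),cv2.COLOR_BGR2GRAY)
print("side px/z",[proj("side",(409.9,-384.1,z)).round(1).tolist() for z in (88,103,110)])
np.set_printoptions(linewidth=200);print(g[192:216,283:316])
E
python3 chk.py
```

```text
[ 393.5 -379.5  217.9] [180.   -0.  -15.9] 35.252726828734524 [ 0.3 -0.2 -1.2]
dot [316.9 171.1] [317.1 170.9] tool 16.85 0.22
108.9 ring tool x,y,r [17.14 -0.08 16.56]
112.4 ring tool x,y,r [17.91 -0.08 16.36]
side px/z [[297.1, 210.2], [297.2, 203.3], [297.2, 200.1]]
[[ 66  69  80  85  80  76  78  84  77  72  64  59  61  67  66  69  74  71  73  69  80 138 207 221 223 224 221 221 218 217 216 215 211]
 [ 69  71  80  84  81  79  78  83  76  65  65  59  60  64  64  64  65  70  69  66  85 147 207 221 223 222 224 221 221 220 218 214 209]
 [ 67  70  77  85  82  75  80  84  74  66  61  55  58  58  54  59  61  63  68  65  84 149 208 220 224 223 225 221 220 218 216 214 207]
 [ 70  68  81  84  82  67  70  75  66  54  50  43  48  45  50  44  46  53  50  54  76 144 203 219 222 223 223 221 222 220 218 219 211]
 [ 70  74  76  81  75  59  53  57  50  36  34  39  39  41  43  41  42  43  37  41  60 114 167 196 212 222 222 224 222 219 219 218 215]
 [ 69  69  75  82  82  64  55  53  50  45  39  39  44  51  50  49  52  52  51  50  52  66  97 138 187 217 222 224 223 221 219 220 218]
 [ 67  70  73  81  8
[... 1710 characters left out ...]
100 108 149 170 112  58]
 [ 68  67  68  69  65  64  64  69  73  73  71  77  81  87  89  84  84  83  80  77  96 111 118 118 115 111 105 106 152 195 190 114  54]
 [ 69  69  69  67  66  62  65  71  74  74  73  75  84  82  87  85  88  81  78  75  92 109 119 117 114 107  88 125 188 207 174  98  52]
 [ 70  70  71  69  65  64  70  69  70  74  73  78  84  84  82  86  83  82  76  79  91 110 118 113 108  97 107 160 204 203 141  62  36]
 [ 66  69  69  71  67  65  65  70  68  68  74  78  80  81  84  86  81  79  78  77  90 111 117 106  97 100 155 199 216 199 122  51  34]
 [ 60  64  67  70  72  67  63  68  74  69  74  77  82  84  86  87  79  82  78  81  91 109 113  96  84 114 188 213 212 186 114  51  30]]
```

Ring at height ≈111, within 1 mm of the axle's axis. Small correction (-0.6,+0.5) mm, then 23 mm down.

move_arm(
  motion=[
    [30,[-0.024,0.02,0],[0,0,0]],
    [30,[0,0,-0.12],[0,0,0]],
    [30,[0,0,-0.14],[0,0,0]],
    [30,[0,0,-0.14],[0,0,0]],
    [30,[0,0,-0.12],[0,0,0]],
    [30,[0,0,0],[0,0,0]],
  ],
)

```text
time_s: 15.22
ee_pos: [392.4, -378.5, 204.0]
ee_rot: [-180.0, 0.1, -15.9]
force: [-0.4, -0.7, -1.9]
gripper_width: 35.0
gripper_force: 35.0
```

move_arm(
  motion=[
    [30,[0,0,-0.1],[0,0,0]],
    [30,[0,0,-0.12],[0,0,0]],
    [30,[0,0,-0.12],[0,0,0]],
    [30,[0,0,-0.06],[0,0,0]],
    [30,[0,0,0],[0,0,0]],
    [30,[0,0,0],[0,0,0]],
    [30,[0,0,0],[0,0,0]],
  ],
)

```text
time_s: 15.8
ee_pos: [392.9, -379.0, 195.1]
ee_rot: [180.0, -0.0, -15.9]
force: [-0.2, 0.3, -2.1]
gripper_width: 35.0
gripper_force: 35.0
```

```bash
python3 chk.py
```

```text
[ 392.9 -379.   195.1] [180.   -0.  -15.9] 34.988820463972395 [-0.2  0.3 -2.1]
dot [317.1 175.8] [317.4 175.7] tool 17.68 0.0
86.1 ring tool x,y,r [17.07 -0.11 16.58]
89.6 ring tool x,y,r [17.84 -0.11 16.37]
side px/z [[297.1, 210.2], [297.2, 203.3], [297.2, 200.1]]
[[ 75  77  81  81  83  80  83  84  76  67  65  61  60  63  69  65  67  72  75  67  80 141 204 220 224 221 221 222 219 218 216 215 211]
 [ 72  80  76  84  81  78  80  81  72  67  69  61  63  63  65  65  69  73  70  69  85 149 208 219 223 224 220 223 219 221 217 213 209]
 [ 69  76  83  86  85  75  82  82  77  71  63  58  62  67  67  65  69  75  73  68  83 150 205 220 223 223 222 224 219 220 217 214 211]
 [ 72  73  83  83  82  81  80  82  74  67  62  57  65  64  66  67  71  73  71  66  86 153 206 222 224 224 222 221 220 219 219 216 214]
 [ 70  75  81  86  85  76  83  81  73  73  65  61  64  66  64  66  72  74  70  67  86 156 209 222 223 222 223 222 223 222 219 218 217]
 [ 71  73  81  83  82  79  81  83  76  66  66  62  60  64  68  66  69  71  73  71  84 156 209 221 224 225 225 223 223 221 222 217 217]
 [ 68  73  78  84  84  
[... 1707 characters left out ...]
101 107 147 173 111  59]
 [ 64  59  57  55  55  38  34  43  57  61  70  72  82  84  86  89  80  83  78  75  88  88  60  55  75 102 102 104 152 190 191 114  57]
 [ 64  63  62  70  64  47  44  35  41  52  62  65  74  79  80  85  82  78  70  66  69  64  46  63  91 100  91 127 190 207 175  98  46]
 [ 67  68  67  67  65  60  50  40  38  35  44  51  58  62  69  68  70  64  52  51  43  46  61  83  99  91 108 161 207 203 137  67  35]
 [ 66  69  70  71  68  64  61  60  53  45  43  43  46  46  45  42  46  41  46  40  49  72  88  96  92 100 154 199 214 198 122  51  32]
 [ 65  65  64  71  66  66  65  68  66  63  58  52  56  57  57  55  56  56  56  57  75  99 104  98  88 116 188 212 213 188 113  51  32]]
```

The ring is at groove height (side row 210.2, where z=88 projects), within 0.5 mm of the axis, still spread, with no contact force. I'll hand it in.

```bash
python3 -c "
from workcell import *
print(job_done())"
```

```text
the job is handed in; nothing more can be done
None
```

I handed the job in at about 16 s of 58 s, and the call returned no verdict: the axle is home in the bore and released, and the pliers hold the spread ring at groove height, by my measurements within 0.5 mm of the axle's axis, with no contact force seen and the bystanders untouched.

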